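# Fit the gap spacer in a casting mould and hold its tile closed

### The job

The gel casting mould has three gaps between its white sprung tile and its rear wall, and only one is wide enough for the black spacer. Lift the spacer out of its parking block, slide it upright down into that gap until it stands on the mould's base, without forcing it into the narrower gaps, and let go of it. Then push the round pad at the front so that the tile closes flush against the spacer, gently enough not to crack the tile, and finish while still holding it pressed there; leave the tape roll, the canister and the small dropper bottle before the microscope alone.

Things in the scene. Friction and masses are not known exactly. Their poses are not given: they have to be found in the camera images.
- stand: Fixed aluminium mould on a dark steel base. Origin at the desk; +x from push pad to rear wall (away from robot), z up. Base 8 mm thick, x -24 to 58, y -75 to 75 mm. Rear wall x 40 to 52 mm; before it 3 bays 36 mm wide at y = -42, 0, 42 mm, between ribs 6 mm wide reaching forward to x = 25 mm. Wall, ribs, tile end 48 mm above the desk; rod guide 36 mm wide (y), x -18 to -6 mm, 54 mm tall.
- tile (a joint): Slide (m) of the upright white ceramic tile (6 mm thick, 118 mm wide, 10 to 48 mm above the desk) along the stand's +x. 0 = open (its rear face at stand x = 14 mm), end stop 0.008. A spring holds it open: 3.2 N at 0, 5.6 N at 0.006. With the spacer in the wide gap it is flush at about 0.006; further push goes into the spacer. A push over 40 N cracks it.
- push_pad (a point): Centre of the front face of the round grey pad (diameter 26 mm, 6 mm thick) on the tile's push rod: 38 mm above the desk, 40 mm in front of the stand's origin when open. Moves with the tile; push it along the stand's +x. 16 mm of rod lie between pad and guide. Free space in front of it.
- thin_block: White backing block 4 mm thick (x), 35.5 mm wide, 40 mm tall, in one of the three bays (which one varies): leaves the widest gap, 22 mm to the open tile. Origin: centre of the lower edge of its rear face, on the base (8 mm above the desk); axes as the stand's.
- middle_block: Same, 14 mm thick: leaves a gap of 12 mm, too narrow for the spacer.
- thick_block: Same, 17 mm thick: leaves a gap of 9 mm, too narrow for the spacer.
- wide_gap (a point): Where the centre of the spacer's underside belongs when pressed against the thin block: on the base (8 mm above the desk), 12 mm in front of the thin block's origin; axes as the stand's. With the tile open the middle of the gap is 3 mm nearer the tile (-x); there the spacer has 3 mm free on each side along x and y.
- spacer: Loose black bar standing upright, 16 mm thick (x), 30 mm wide (y), 80 mm tall, about 85 g, its lowest 5 mm slightly narrower. Origin: centre of its underside, at first 6 mm above the desk in the parking block's slot. In the gap its thickness lies along the stand's x (a half turn makes no difference) and its top 40 mm stand out above the mould: grip there.
- parking_block: Fixed aluminium block 50 x 64 x 18 mm (x, y, z) with a slot, 12 mm deep, 1 mm free all round, from which the spacer is lifted straight up. Origin: centre of its underside; axes parallel to the spacer's at the start.
- bystander_tape: Bystander: roll of tape lying flat, 96 mm across, 25 mm tall. Origin: centre of its underside.
- bystander_canister: Bystander: black canister, 37 x 37 x 63 mm, upright. Origin: centre of its underside.
- bystander_bottle: Bystander: small dropper bottle with black cap, diameter 30 mm, 78 mm tall, standing in front of the microscope. Origin: centre of its underside.
There are look-alikes about, which are no part of the job. Of the things like the spacer, leave any that is blue or purple; of the rest the smaller one is meant.

How it is judged:
On the way:
1. the spacer stands on the base in the wide gap, let go, with the tile still open (horizontal distance between spacer and wide_gap below 0.009 m and z of spacer in the frame of wide_gap below 0.003 m and angle between spacer's own z axis and vertical below 0.2 rad and contact force between the fingers and spacer below 0.2 N and value of joint tile below 0.003 m), for 0.2 s.
At the end, for the whole second after the job is handed in: Robot pushes tile with >3 N and is off the spacer; tile slide 5 to 7.5 mm, squeezing the spacer (>1.5 N) against the thin block (>1 N); spacer within 5 mm of its place in the wide gap, under 3 mm off the base, upright within 0.06 rad, square within 0.08 rad (horizontal distance between spacer and wide_gap below 0.005 m and z of spacer in the frame of wide_gap below 0.003 m and angle between spacer's own z axis and vertical below 0.06 rad and angle between the x axis of spacer and the x axis of stand, either way round below 0.08 rad and value of joint tile between 0.005 and 0.0075 m and contact force between tile and spacer above 1.5 N and contact force between spacer and thin_block above 1 N and contact force between any of the fingers, the arm and tile above 3 N and contact force between each of the arm, the fingers and spacer below 0.2 N); the arm keeps its last pose, push and grip.
It fails at once if the spacer is forced on one of the narrower gaps' blocks (more than 8 N) (contact force between spacer and middle_block above 8 N or contact force between spacer and thick_block above 8 N).
It fails at once if the tile is cracked by more than 40 N from the robot (contact force between any of the fingers, the arm and tile above 40 N).
It fails at once if tape roll, canister or dropper bottle shifted more than 20 mm (distance of any of bystander_tape, bystander_canister, bystander_bottle from where it was at the start of the episode above 0.02 m).
It also fails if it takes over 58 s, if anything falls off the work surface, if the arm or the gripper's body presses on something with over 40 N, if the wrist force passes 120 N, or if a joint passes its speed limit or range.

### The arm

A 7-joint arm with a two-finger parallel gripper is mounted at the origin on a cart in front of the work surface, level with it; the furniture and walls round the work are solid. World frame = base frame: x ahead of the robot, y to its left, z up, the work surface at z = 0. Lengths are in m, angles in rad, forces in N, time in s.
With the tool pointing down it reaches from about 0.425 to 0.875 m from the base axis. Payload 4.7 kg.
Tool frame: the origin (TCP) lies between the finger pads; the fingertips stand 14 mm ahead of it and the grasp point (between the pads) lies 5 mm behind it; z points along the fingers, y is the line along which they close (so a half turn about z gives the same grasp; the last joint's range is limited). The gripper opens to 87 mm and grips with 3 to 60 N. Pads are 19 mm wide; open, the fingers measure 117 mm over their backs; the gripper's body (75 mm by 190 mm) begins 51 mm behind the grasp point.
Start: joints at [-0.776, 0.321, -0.07, 1.45, 0.023, 1.371, -0.057], TCP at [0.458, 0.462, 0.237] pointing down, gripper open.
Joint ranges: [-2.86, 2.86], [-0.3, 2.09], [-1.38, 1.24], [0.06, 2.45], [-1.56, 4.7], [0.09, 2.05], [-2.69, 2.69]. Speed limits (rad/s): [2.57, 2.57, 3.14, 3.14, 3.14, 3.14, 3.14].

### API

Orientations are given as a rotation vector (axis times angle).
In Python, from bench import ctrl gives the robot as it stands.
- The arm moves only by the tool step_arm, never from a script. Its argument "commands" is a list of rows, each an object with "travel": the shift along the tool's x, y, z in m, a list of three; "turn": the turn, a rotation vector about the tool's x, y, z in degrees, a list of three. A call has 1 to 5 rows; each row is the pose to reach, as a shift and turn from the pose commanded when the call began, along the tool's axes at that moment; what a row does not reach only later rows make up. A row lasts 1/10 s, in which the tool goes at most 50 mm and 8.59 degrees, less where a joint would pass 70% of its speed; a pose out of reach is approached as far as the arm can. A call with a gripper value outside its range is refused whole. "gripper" is the opening, from 0 (shut) to 1 (fully open), set as the call begins (left out, the last holds). The fingers move at their own pace and stop on an object; "force" is the grip in N (left out, the last holds). Time passes only in rows, so rows that repeat a pose let the fingers close. It gives the time, the measured TCP pose, the force, the opening and the grip force at its end, in the units of the state.
- ctrl.get_state(): the state, without advancing time (a new reading comes with each control period).
- ctrl.get_image(name): name is "scene" or "top" or "wrist"; returns the picture (384x512x3 uint8, red, green, blue); there is no depth.
- ctrl.camera_model(name): a dict with "fx", "fy", "cx", "cy" (pixels), "R" (3x3) and "t" (3): a world point X has camera coordinates R X + t; the wrist camera has in their place "T_tool_cam" (4x4, takes a point from camera to tool coordinates, whose origin is the TCP and whose axes are the flange's). Camera axes: x right, y down, z forward; pixel columns grow to the right and rows downward; lengths in m; the calibration is good to about 2 mm. A picture is of the moment at which its call begins: read the wrist's pose just before it. camera_model takes no time and is no camera call.
- ctrl.close_job(): hands the job in; it is judged then, once.
The state is a dict: "time": time; "joint_positions": joint angles; "qd": joint speeds; "joint_torque": joint torques, N m; "position": TCP position; "tool_rot": TCP orientation; "ft_force": force on the tool from outside, world axes, zero at the start; "torque": the same for the moment, N m; "grip_width": opening from 0.0 (shut) to 1.0 (fully open); "grip_force": force on a finger pad.
Only numpy, scipy, OpenCV 4.12 (cv2) and the standard library are available. Lean on these libraries where they do the work, as an engineer would, in place of code of your own. Each camera call takes 0.05 s, during which the arm holds its last target. There are 200 camera calls.

## Working session

There is one attempt and no reset: what is moved stays moved. The work goes in short steps, Python scripts to look and compute and a tool call to move; the robot and the scene stay as the last step left them, time stands still between calls to the robot, and variables do not carry over. Pictures are saved under pics/ and viewed, at most 10 in all, crops included, and the job is handed in when it is done.

Besides the shell and the picture viewer there is one more tool, called after "Call:" by a JSON object that holds its "fn" and its "kwargs". step_arm: Moves the arm, as the interface text tells. Its arguments: {"type":"object","properties":{"commands":{"type":"array"},"gripper":{"type":"number"},"force":{"type":"number"}},"required":["commands"]}

```bash
mkdir -p pics; ls
python3 - <<'E'
from bench import ctrl
import cv2,numpy as np
s=ctrl.get_state();print(s)
for n in("scene","top","wrist"):
    im=ctrl.get_image(n);cv2.imwrite(f"pics/{n}0.png",im[:,:,::-1])
    print(n,ctrl.camera_model(n))
a=[cv2.imread(f"pics/{n}0.png") for n in("scene","top")]
E
```

```text
pics
{'time': 0.0, 'joint_positions': array([-0.77588688,  0.32180699, -0.07010407,  1.45170864,  0.02262564,
        1.3707825 , -0.05691766]), 'qd': array([ 0.00119388, -0.00020252,  0.00028724, -0.00086549,  0.00131347,
       -0.00020727, -0.00025284]), 'joint_torque': array([ 5.91107582e-04, -4.91285849e+01, -4.03664550e-01, -3.12525022e+01,
       -6.38799579e-02,  4.36216313e-02,  1.78842542e-04]), 'position': array([0.45715946, 0.4613093 , 0.23545516]), 'tool_rot': array([-1.19528315e+00, -2.90465264e+00,  2.85123248e-03]), 'ft_force': array([0.0352481 , 0.50739836, 0.13071778]), 'torque': array([-0.06220097, -0.01641428, -0.00187726]), 'grip_force': 0.0, 'grip_width': 0.9975520620011616}
scene {'fx': 423.0700941190483, 'fy': 423.0700941190483, 'cx': 256.04315459926977, 'cy': 190.10951334207996, 'R': array([[-0.51319948, -0.85814076,  0.01485713],
       [-0.4020854 ,  0.22509628, -0.88750155],
       [ 0.75825697, -0.46143917, -0.46056516]]), 't': array([0.46005473, 0.17305443, 0.64329816])}
top {'fx': 495.88689298767684, 'fy': 495.88689298767684, 'cx': 247.1624188578079, 'cy': 193.1624987532331, 'R': array([[-0.02944475, -0.99956408, -0.00215588],
       [-0.97587482,  0.02921358, -0.21636752],
       [ 0.21633618, -0.00426702, -0.97630961]]), 't': array([0.25665286, 0.48429136, 0.98895751])}
wrist {'fx': 309.92524080284517, 'fy': 309.92524080284517, 'cx': 257.5114786082705, 'cy': 197.5208402606539, 'T_tool_cam': array([[-9.39582151e-04, -9.69827977e-01, -2.43788458e-01,
         6.50483157e-02],
       [ 9.99999558e-01, -9.22073581e-04, -1.85935710e-04,
         8.63329753e-04],
       [-4.44652432e-05, -2.43788525e-01,  9.69828414e-01,
        -1.49050107e-01],
       [ 0.00000000e+00,  0.00000000e+00,  0.00000000e+00,
         1.00000000e+00]])}
```

View pics/scene0.png

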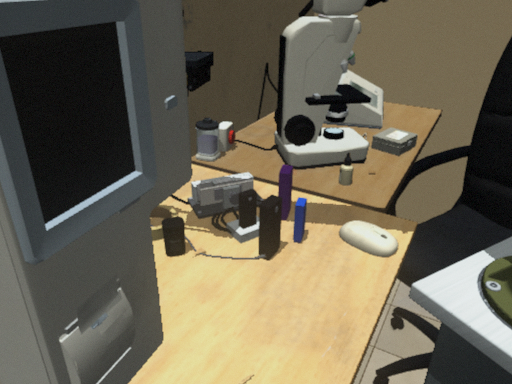

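View pics/top0.png

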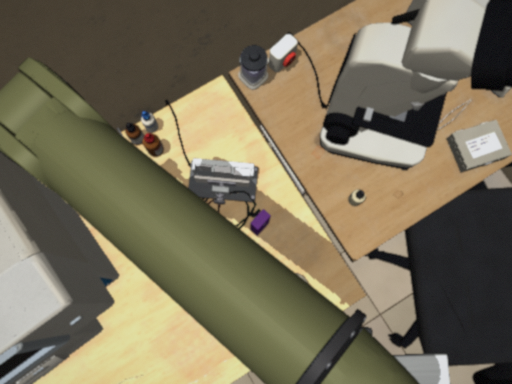

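Scene view: the mould is at (223,195). The candidates are a short black bar in a white/aluminium block at (248,208), a taller free black bar at (270,227), a purple bar at (286,192) and a blue bar at (300,220). The canister is at (174,237) and the bottle at (346,170). In the top view the arm hides most of this; the mould is at (223,180).

```bash
cat > h.py <<'E'
import numpy as np,cv2
from scipy.spatial.transform import Rotation as Ro
from bench import ctrl
def cam(n,s=None):
    m=ctrl.camera_model(n);K=np.array([[m['fx'],0,m['cx']],[0,m['fy'],m['cy']],[0,0,1]])
    if n!='wrist': return K,np.array(m['R']),np.array(m['t'])
    T=np.eye(4);T[:3,:3]=Ro.from_rotvec(s['tool_rot']).as_matrix();T[:3,3]=s['position']
    W=np.linalg.inv(T@np.array(m['T_tool_cam']));return K,W[:3,:3],W[:3,3]
def ray(c,uv):
    K,R,t=c;d=R.T@np.linalg.solve(K,[uv[0],uv[1],1.]);return -R.T@t,d/np.linalg.norm(d)
def onz(c,uv,z):
    o,d=ray(c,uv);return o+d*(z-o[2])/d[2]
def tri(*l):
    A=0;b=0
    for c,uv in l:
        o,d=ray(c,uv);P=np.eye(3)-np.outer(d,d);A=A+P;b=b+P@o
    return np.linalg.solve(A,b)
def proj(c,X):
    K,R,t=c;p=K@(R@np.array(X)+t);return p[:2]/p[2]
def totool(s,v): return Ro.from_rotvec(s['tool_rot']).as_matrix().T@np.array(v)
E
python3 - <<'E'
from h import *
S=cam('scene');T=cam('top');s=ctrl.get_state()
for n,uv,z in(('bar',(248,192),.086),('big',(270,198),.1),('blue',(300,200),.08),('purp',(286,167),.1),('mould',(223,182),.048),('can',(174,220),.063)):print(n,onz(S,uv,z).round(3))
for n,uv,z in(('mould',(223,170),.048),('purp',(260,222),.1),('bottle',(358,197),.078)):print(n,onz(T,uv,z).round(3))
print(Ro.from_rotvec(s['tool_rot']).as_matrix().round(3))
im=cv2.imread('pics/wrist0.png');c=cv2.imread('pics/scene0.png')[140:270,150:330]
cv2.imwrite('pics/m.png',np.hstack([cv2.resize(c,(432,312),interpolation=2),cv2.resize(im,(368,276))[:0+276].copy() if 0 else cv2.copyMakeBorder(cv2.resize(im,(368,276)),0,36,0,0,0)]))
E
```

```text
bar [0.406 0.312 0.086]
big [0.346 0.303 0.1  ]
blue [0.344 0.24  0.08 ]
purp [0.439 0.207 0.1  ]
mould [0.534 0.298 0.048]
can [0.417 0.451 0.063]
mould [0.545 0.292 0.048]
purp [0.422 0.219 0.1  ]
bottle [0.471 0.016 0.078]
[[-0.71   0.704 -0.001]
 [ 0.704  0.71  -0.001]
 [-0.    -0.001 -1.   ]]
```

View pics/m.png

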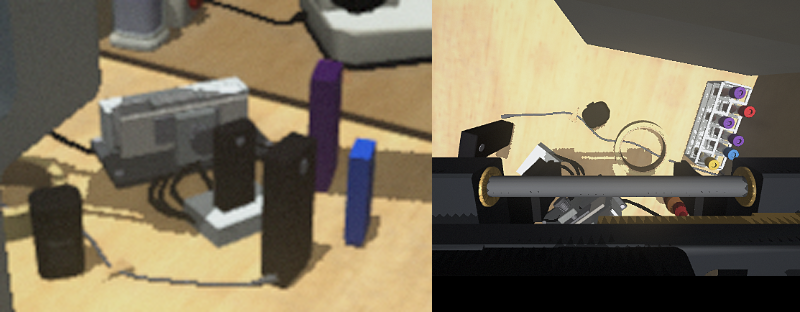

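Crop: the candidates are again the short black bar in the parking block (scene px 248,208), the larger free-standing black bar (270,227), purple (286,192) and blue (300,220). Blue and purple are excluded. Of the two black ones the smaller fits, and it stands in the parking block, so that one is the spacer. Next I move to a wrist view from above the mould and the block.

Call:
{"fn": "step_arm", "kwargs": {"commands": [{"travel":[-0.04,-0.015,-0.02],"turn":[0,0,0]},{"travel":[-0.085,-0.03,-0.04],"turn":[0,0,0]},{"travel":[-0.13,-0.05,-0.06],"turn":[0,0,0]},{"travel":[-0.175,-0.07,-0.08],"turn":[0,0,0]},{"travel":[-0.22,-0.09,-0.1],"turn":[0,0,0]}], "gripper": 1}}

```text
time: 0.65
position: [0.5471, 0.2505, 0.333]
tool_rot: [-1.195, -2.905, 0.0]
ft_force: [0.4, 0.1, -0.3]
grip_width: 0.996
grip_force: 0.0
```

Call:
{"fn": "step_arm", "kwargs": {"commands": [{"travel":[-0.03,-0.015,0],"turn":[0,0,0]},{"travel":[-0.045,-0.015,0],"turn":[0,0,0]},{"travel":[-0.045,-0.015,0],"turn":[0,0,0]},{"travel":[-0.045,-0.015,0],"turn":[0,0,0]}]}}

```text
time: 1.05
position: [0.5674, 0.2119, 0.3316]
tool_rot: [-1.192, -2.904, -0.0]
ft_force: [-0.0, 1.4, -0.2]
grip_width: 0.999
grip_force: 0.0
```

Run:
```python
from h import *
s=ctrl.get_state();print(s['time'],s['position'],s['qd'].round(3));np.save('s1.npy',s,allow_pickle=True)
im=ctrl.get_image('wrist')[:,:,::-1];cv2.imwrite('pics/w1.png',im);cv2.imwrite('pics/w1v.png',cv2.resize(im,(800,600),interpolation=2))
cv2.imwrite('pics/t1.png',ctrl.get_image('top')[:,:,::-1])
```

```text
1.05 [0.56736956 0.21192583 0.33158057] [-0.021 -0.002 -0.022  0.003 -0.     0.002  0.002]
```

View pics/w1v.png

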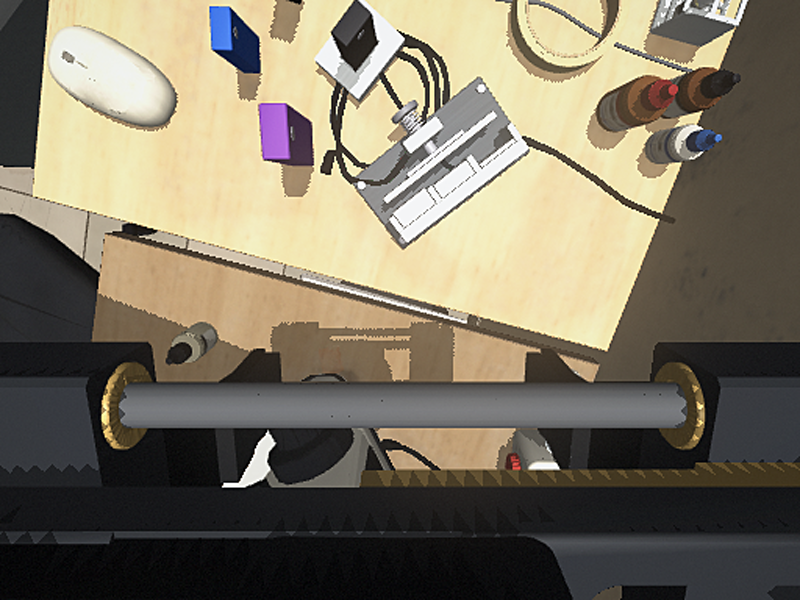

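The view shows the parked spacer at (355,35) in an 800x600 frame and the mould from (360,185) to (525,150), with the pad at (405,112). The lower-left and centre bays hold thick white blocks at (415,217) and (452,188); the upper-right bay's white strip at about (505,150) looks thin. The tape is at (563,30). I'll take a closer view for precision, with mould and parking block centred.

Call:
{"fn": "step_arm", "kwargs": {"commands": [{"travel":[0.03,0.0,0.02],"turn":[0,0,0]},{"travel":[0.05,0.0,0.05],"turn":[0,0,0]},{"travel":[0.05,0.0,0.05],"turn":[0,0,0]},{"travel":[0.05,0.0,0.05],"turn":[0,0,0]}]}}

```text
time: 1.55
position: [0.5318, 0.2466, 0.2822]
tool_rot: [-1.19, -2.907, 0.002]
ft_force: [-1.1, -0.3, 0.2]
grip_width: 1.003
grip_force: 0.0
```

Run:
```python
from h import *
s=ctrl.get_state();print(s['time'],s['position'],s['qd'].round(3));np.save('s2.npy',s,allow_pickle=True)
im=ctrl.get_image('wrist')[:,:,::-1];cv2.imwrite('pics/w2.png',im)
cv2.imwrite('pics/t2.png',ctrl.get_image('top')[:,:,::-1])
w=cam('wrist',s)
# expect mould & spacer pixel from view 1
s1=np.load('s1.npy',allow_pickle=True).item();w1=cam('wrist',s1)
for uv,z in(((355,25),.086),((445,160),.048)):
    p=onz(w1,np.array(uv)*.64,z);print(p,proj(w,p))
c=proj(w,onz(w1,np.array((445,160))*.64,.048)).astype(int)
c1=cv2.imread('pics/w1.png')[0:160,190:350]
x0,y0=max(c[0]-110,0),max(c[1]-120,0);print(x0,y0)
c2=im[y0:y0+180,x0:x0+220]
cv2.imwrite('pics/w2v.png',cv2.resize(c2,None,fx=3.3,fy=3.3,interpolation=2))
```

```text
1.55 [0.53179527 0.24656143 0.28215917] [ 0.02  -0.009  0.031 -0.048  0.009 -0.002 -0.002]
[0.41497963 0.31470159 0.086     ] [224.36014021  53.48839266]
[0.53095047 0.30010796 0.048     ] [287.81538442 142.32284893]
177 22
```

View pics/w2v.png

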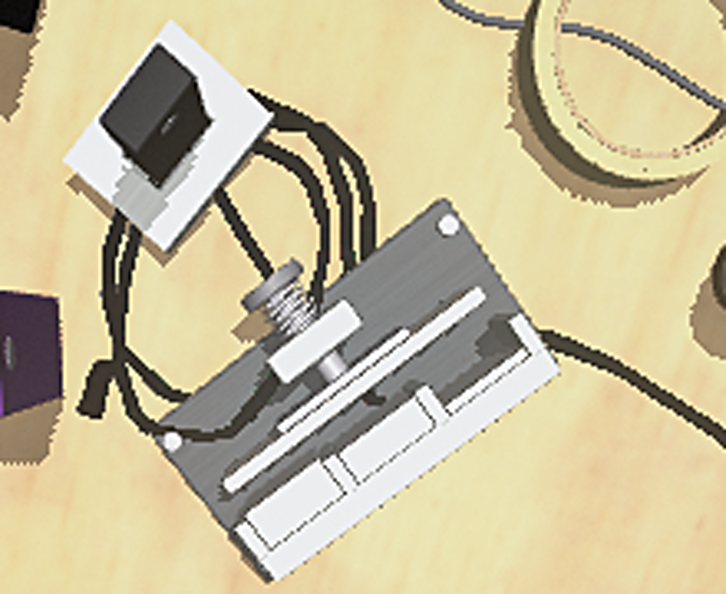

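The crop shows the rear-wall comb from (275,580) to (560,370), with the thin block in the upper-right bay (stand y = +42). The other two bays are thickly filled. The tile's top edge runs from (228,488) to (482,293), the pad is at (270,285), and the spacer's top is at about (150,98) in its block. Next come masks, minAreaRect on the known planes, and a two-view height check.

```bash
cat > meas.py <<'E'
from h import *
def comps(im,roi):
    m=(im.min(2)>185)&(im.max(2).astype(int)-im.min(2)<30)
    M=np.zeros_like(m);x0,y0,x1,y1=roi;M[y0:y1,x0:x1]=m[y0:y1,x0:x1]
    return cv2.findContours(M.astype(np.uint8),0,1)[0]
def rect(c,pts,z):
    w=np.array([onz(c,p,z)[:2] for p in pts])
    r=cv2.minAreaRect((w*1e4).astype(np.float32));return np.array(r[0])/1e4,np.array(r[1])/10,r[2],cv2.boxPoints(r)/1e4
if __name__=='__main__':
    for k,roi in((2,(177,22,400,202)),(1,(190,0,350,160))):
        s=np.load(f's{k}.npy',allow_pickle=True).item();w=cam('wrist',s);im=cv2.imread(f'pics/w{k}.png')
        cs=[c for c in comps(im,roi) if cv2.contourArea(c)>60]
        for c in cs:
            P=c[:,0,:]
            a=P.mean(0)
            for z in(.018,.048):
                r=rect(w,P,z);print(k,a.round(),z,r[0].round(4),r[1].round(1),round(r[2],1))
            print('   px corners L,R,T,B',P[P[:,0].argmin()],P[P[:,0].argmax()],P[P[:,1].argmin()],P[P[:,1].argmax()])
E
python3 meas.py
```

```text
2 [299. 156.] 0.018 [0.5566 0.2943] [141.6  30.5] 82.9
2 [299. 156.] 0.048 [0.5515 0.2942] [131.3  28.3] 82.9
   px corners L,R,T,B [248 182] [346 134] [334 117] [260 197]
2 [283. 138.] 0.018 [0.5214 0.2988] [126.2  19.4] 82.9
2 [283. 138.] 0.048 [0.5189 0.2984] [117.  18.] 82.9
   px corners L,R,T,B [245 167] [323 112] [321 109] [246 170]
2 [268. 119.] 0.018 [0.4953 0.302 ] [38.1 29.2] 82.9
2 [268. 119.] 0.048 [0.4946 0.3014] [35.3 27.1] 82.9
   px corners L,R,T,B [258 114] [285 120] [265 108] [263 137]
2 [227.  63.] 0.018 [0.4112 0.3135] [50.  64.4] 4.5
2 [227.  63.] 0.048 [0.4166 0.312 ] [46.4 59.8] 4.5
   px corners L,R,T,B [196  70] [259  56] [228  28] [226  97]
1 [295. 116.] 0.018 [0.5536 0.2967] [140.5  30.3] 82.8
1 [295. 116.] 0.048 [0.5516 0.2942] [131.4  28.4] 82.8
   px corners L,R,T,B [249 140] [338  94] [326  79] [260 154]
1 [280.  99.] 0.018 [0.5189 0.3011] [125.   19.3] 82.9
1 [280.  99.] 0.048 [0.5191 0.2983] [116.9  18. ] 82.9
   px corners L,R,T,B [246 126] [317  74] [315  71] [247 129]
1 [266.  81.] 0.018 [0.4929 0.3047] [37.6 28.1] 82.7
1 [266.  81.] 0.048 [0.4947 0.3017] [35.2 26.3] 82.7
   px corners L,R,T,B [257  77] [282  81] [263  71] [262  97]
1 [230.  33.] 0.018 [0.4113 0.3136] [50.  64.4] 4.5
1 [230.  33.] 0.048 [0.4184 0.31  ] [46.7 60.2] 4.5
   px corners L,R,T,B [201  37] [258  25] [230   0] [228  62]
```

Run:
```python
from h import *
s=ctrl.get_state();S=cam('scene')
R=Ro.from_rotvec(s['tool_rot']).as_matrix();print('tool y yaw',np.degrees(np.arctan2(R[1,1],R[0,1])))
print('shift tool',totool(s,np.array([.4113,.3136,.175])-s['position']))
b=onz(S,(269,259),0);print('bigbar base',b)
for h in(.09,.1,.11,.12,.13):print(h,proj(S,[b[0],b[1],h]).round(1))
im=cv2.imread('pics/scene0.png')
for n in(1,2):
    s=np.load(f's{n}.npy',allow_pickle=True).item();w=cam('wrist',s)
    im=cv2.imread(f'pics/w{n}.png').astype(int); x0,y0,x1,y1=((190,0,270,90),(177,10,280,110))[n-1]
    m=(im.max(2)<75).astype(np.uint8);M=np.zeros_like(m);M[y0:y1,x0:x1]=m[y0:y1,x0:x1]
    c=max(cv2.findContours(M,0,1)[0],key=cv2.contourArea);h=cv2.approxPolyDP(cv2.convexHull(c),2.5,True)[:,0];print(n,cv2.contourArea(c),h.tolist(),[onz(w,p,.086)[:2].round(4).tolist() for p in h])
```

```text
tool y yaw 45.25102343498637
shift tool [ 0.13522336 -0.03779531  0.1085877 ]
bigbar base [0.31400848 0.32216757 0.        ]
0.09 [270.6 214.2]
0.1 [270.8 208.9]
0.11 [271.  203.6]
0.12 [271.2 198.1]
0.13 [271.4 192.6]
1 758.0 [[228, 0], [237, 9], [241, 27], [227, 45], [218, 36], [212, 20]] [[0.4043, 0.3271], [0.4179, 0.3278], [0.4341, 0.3178], [0.436, 0.2926], [0.422, 0.2921], [0.4056, 0.2993]]
2 754.5 [[226, 36], [235, 45], [240, 59], [224, 78], [207, 58]] [[0.4048, 0.3277], [0.4171, 0.3282], [0.43, 0.3224], [0.4312, 0.2974], [0.4054, 0.2988]]
```

Both black-bar views put the spacer's top centre at about (0.4115, 0.3134), which matches the parking block's centre. The large bar is about 0.12 m tall and 97 mm away, so I'll grip high and open the fingers only part-way.

Call:
{"fn": "step_arm", "kwargs": {"commands": [{"travel":[0.03,-0.008,0.02],"turn":[0,0,8]},{"travel":[0.06,-0.016,0.04],"turn":[0,0,16]},{"travel":[0.085,-0.024,0.06],"turn":[0,0,24]},{"travel":[0.11,-0.03,0.08],"turn":[0,0,32]},{"travel":[0.135,-0.038,0.108],"turn":[0,0,40.5]}], "gripper": 0.45}}

```text
time: 2.15
position: [0.4116, 0.3144, 0.1764]
tool_rot: [2.135, 2.303, 0.009]
ft_force: [0.6, 0.9, 0.2]
grip_width: 0.627
grip_force: 0.0
```

Call:
{"fn": "step_arm", "kwargs": {"commands": [{"travel":[0,0,0],"turn":[0,0,0]},{"travel":[0,0,0],"turn":[0,0,0]},{"travel":[0,0,0],"turn":[0,0,0]}]}}

```text
time: 2.45
position: [0.4124, 0.3131, 0.1763]
tool_rot: [2.128, 2.31, 0.005]
ft_force: [0.7, 0.1, -0.2]
grip_width: 0.46
grip_force: 0.0
```

Run:
```python
from meas import *
s=ctrl.get_state();print(s['time'],s['position'],s['grip_width']);np.save('s3.npy',s,allow_pickle=True)
im=ctrl.get_image('wrist')[:,:,::-1];cv2.imwrite('pics/w3.png',im);w=cam('wrist',s)
R=Ro.from_rotvec(s['tool_rot']).as_matrix();print('tool y yaw',np.degrees(np.arctan2(R[1,1],R[0,1])),R[:,2].round(4))
print(proj(w,[.4113,.3136,.086]),'shift',totool(s,np.array([.4113,.3136,.073])-s['position']))
v=cv2.resize(im,(800,600),interpolation=2);cv2.imwrite('pics/w3v.png',v)
```

```text
2.45 [0.41239751 0.31305794 0.17629259] 0.45967888010629177
tool y yaw 4.705182299358663 [ 0.0031  0.0017 -1.    ]
[254.15239524 203.86316467] shift [ 0.0004852  -0.00138223  0.10328946]
```

View pics/w3v.png

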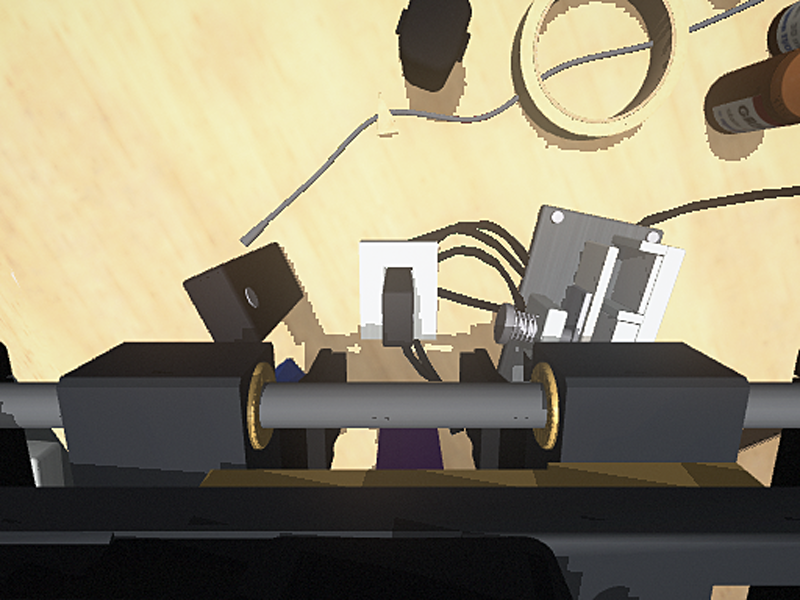

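Run:
```python
from h import *
S=cam('scene');s=np.load('s3.npy',allow_pickle=True).item();w=cam('wrist',s)
im=cv2.imread('pics/w3.png');c=im[140:230,105:215]
g=cv2.convertScaleAbs(c,alpha=2.2,beta=10)
sc=cv2.convertScaleAbs(cv2.imread('pics/scene0.png')[185:270,230:320],alpha=2.2,beta=10)
cv2.imwrite('pics/b.png',np.hstack([cv2.resize(g,(440,360),interpolation=2),cv2.resize(sc,(360,360),interpolation=2)]))
for p in((193,187),(176,155),(117,183)):print(p,[onz(w,p,z).round(3).tolist() for z in(0,.1,.12)])
```

```text
(193, 187) [[0.346, 0.304, 0.0], [0.365, 0.327, 0.1], [0.369, 0.331, 0.12]]
(176, 155) [[0.327, 0.336, 0.0], [0.352, 0.349, 0.1], [0.357, 0.352, 0.12]]
(117, 183) [[0.265, 0.302, 0.0], [0.309, 0.325, 0.1], [0.318, 0.33, 0.12]]
```

View pics/b.png

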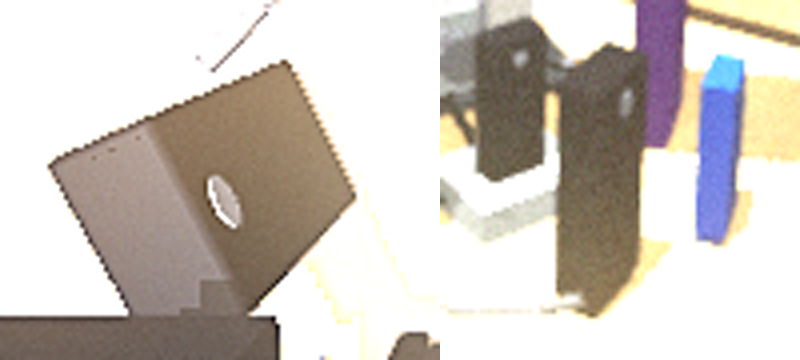

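Crop: the large bar's top edge corner (142,170) stands over its base corner (177,155) in native pixels, which makes it about 0.10 m tall. Its base reaches x ≈ 0.346, so the fingers and body clear it. Descending.

Call:
{"fn": "step_arm", "kwargs": {"commands": [{"travel":[0,-0.001,0.03],"turn":[0,0,0]},{"travel":[0,-0.001,0.06],"turn":[0,0,0]},{"travel":[0,-0.001,0.085],"turn":[0,0,0]},{"travel":[0,-0.001,0.103],"turn":[0,0,0]},{"travel":[0,-0.001,0.103],"turn":[0,0,0]}]}}

```text
time: 3.0
position: [0.409, 0.3116, 0.0699]
tool_rot: [-2.129, -2.31, 0.005]
ft_force: [0.5, -0.6, -0.2]
grip_width: 0.45
grip_force: 0.0
```

Call:
{"fn": "step_arm", "kwargs": {"commands": [{"travel":[0,0,0],"turn":[0,0,0]},{"travel":[0,0,0],"turn":[0,0,0]},{"travel":[0,0,0],"turn":[0,0,0]},{"travel":[0,0,0],"turn":[0,0,0]},{"travel":[0,0,0],"turn":[0,0,0]}], "gripper": 0, "force": 25}}

```text
time: 3.5
position: [0.4098, 0.3137, 0.0725]
tool_rot: [2.127, 2.312, 0.003]
ft_force: [-0.2, -1.5, 3.5]
grip_width: 0.181
grip_force: 25.0
```

Call:
{"fn": "step_arm", "kwargs": {"commands": [{"travel":[0,0,0],"turn":[0,0,0]},{"travel":[0,0,0],"turn":[0,0,0]}]}}

```text
time: 3.7
position: [0.4097, 0.3137, 0.0725]
tool_rot: [2.127, 2.312, 0.003]
ft_force: [-0.2, -0.9, 5.9]
grip_width: 0.187
grip_force: 25.0
```

Call:
{"fn": "step_arm", "kwargs": {"commands": [{"travel":[0,0,-0.01],"turn":[0,0,0]},{"travel":[0,0,-0.025],"turn":[0,0,0]},{"travel":[0,0,-0.045],"turn":[0,0,0]},{"travel":[0,0,-0.07],"turn":[0,0,0]},{"travel":[0,0,-0.095],"turn":[0,0,0]}]}}

```text
time: 4.2
position: [0.4084, 0.3128, 0.1672]
tool_rot: [-2.127, -2.312, 0.002]
ft_force: [-0.8, 1.0, -1.5]
grip_width: 0.181
grip_force: 25.0
```

Run:
```python
from h import *
s=ctrl.get_state();print(s['time'],s['position'],s['grip_width'],s['ft_force'])
R=Ro.from_rotvec(s['tool_rot']).as_matrix();print('tool y yaw',np.degrees(np.arctan2(R[1,1],R[0,1])),R[:,2].round(4))
print('shift',totool(s,np.array([.5444,.3374,.167])-s['position']))
im=ctrl.get_image('scene')[:,:,::-1];cv2.imwrite('pics/s4.png',im)
```

```text
4.2 [0.40835123 0.31278692 0.16720386] 0.18145635545700153 [-0.78241022  1.00566501 -1.53314441]
tool y yaw 4.767926059873345 [-1.2e-03 -8.0e-04 -1.0e+00]
shift [1.32195433e-02 1.37623972e-01 1.42139778e-05]
```

Call:
{"fn": "step_arm", "kwargs": {"commands": [{"travel":[0.003,0.03,0],"turn":[0,0,3]},{"travel":[0.006,0.06,0],"turn":[0,0,6]},{"travel":[0.009,0.09,0],"turn":[0,0,9]},{"travel":[0.012,0.12,0],"turn":[0,0,11.9]},{"travel":[0.013,0.1375,0],"turn":[0,0,11.9]}]}}

```text
time: 4.75
position: [0.5467, 0.3373, 0.1659]
tool_rot: [2.357, 2.076, -0.001]
ft_force: [-0.3, -0.3, -1.4]
grip_width: 0.178
grip_force: 25.0
```

Call:
{"fn": "step_arm", "kwargs": {"commands": [{"travel":[0,0,0],"turn":[0,0,0]},{"travel":[0,0,0],"turn":[0,0,0]},{"travel":[0,0,0],"turn":[0,0,0]}]}}

```text
time: 5.05
position: [0.5436, 0.3378, 0.1663]
tool_rot: [-2.354, -2.08, 0.002]
ft_force: [0.1, -0.7, -0.0]
grip_width: 0.187
grip_force: 25.0
```

Run:
```python
from h import *
s=ctrl.get_state();print(s['time'],s['position'],s['grip_width'],s['ft_force']);np.save('s5.npy',s,allow_pickle=True)
R=Ro.from_rotvec(s['tool_rot']).as_matrix();print('tool y yaw',np.degrees(np.arctan2(R[1,1],R[0,1])),R[:,2].round(4))
print('shift',totool(s,np.array([.5444,.3374,.167])-s['position']))
im=ctrl.get_image('scene')[:,:,::-1];cv2.imwrite('pics/s5.png',im)
w=ctrl.get_image('wrist')[:,:,::-1];cv2.imwrite('pics/w5.png',w)
cv2.imwrite('pics/v5.png',np.hstack([cv2.resize(im[130:250,160:290],None,fx=3,fy=3,interpolation=2),cv2.resize(w[120:240,190:326],None,fx=3,fy=3,interpolation=2)]))
```

```text
5.05 [0.54364508 0.33777677 0.16628715] 0.1868171802191723 [ 0.05889469 -0.6867688  -0.01451434]
tool y yaw -7.079998157138173 [-1.2e-03 -1.0e-04 -1.0e+00]
shift [-0.00028101  0.00079474 -0.00071376]
```

View pics/v5.png

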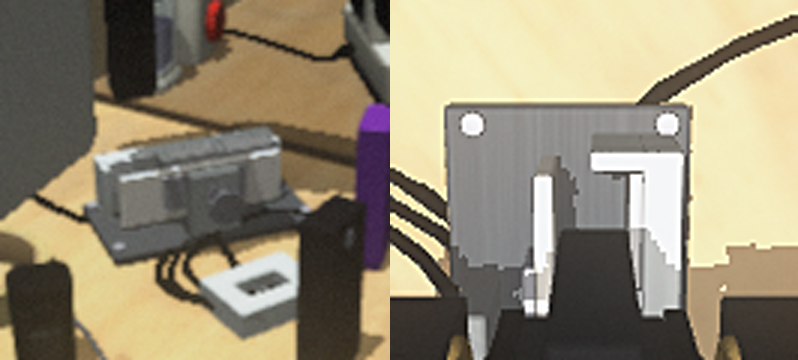

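The parking slot is empty. From the wrist, the spacer hangs over the right-hand gap between the tile (native x ≈ 238–244) and the thin block and wall (x ≈ 270–275 on). Numeric check before descending.

Run:
```python
from h import *
s=np.load('s5.npy',allow_pickle=True).item();w=cam('wrist',s);im=cv2.imread('pics/w5.png')
for v in(182,188,194,200,206):print(v,im[v,230:292].min(1).tolist())
f=lambda u,v:(totool(s,onz(w,(u,v),.048)-s['position'])*1e3).round(1)
for u in(237.5,244.5,270,274.5,288.5):print(u,f(u,190))
# rib (L) edges: v rows of white at x~262
print(im[155:185,262].min(1).tolist()); print([f(262,v)[0] for v in(165,170,177)])
```

```text
182 [142, 137, 136, 138, 136, 139, 144, 93, 255, 248, 245, 245, 249, 255, 83, 93, 93, 92, 96, 94, 94, 90, 149, 146, 141, 137, 139, 143, 139, 138, 142, 140, 141, 139, 138, 142, 144, 151, 108, 68, 255, 249, 247, 243, 208, 249, 246, 245, 245, 245, 245, 245, 245, 245, 245, 248, 255, 151, 73, 65, 202, 186]
188 [140, 137, 135, 138, 134, 139, 142, 89, 255, 249, 245, 245, 248, 255, 94, 91, 95, 91, 96, 91, 88, 148, 141, 141, 138, 134, 138, 140, 135, 137, 139, 139, 138, 139, 136, 140, 142, 149, 92, 114, 255, 249, 247, 236, 217, 248, 245, 245, 244, 245, 245, 245, 245, 245, 245, 249, 255, 112, 66, 132, 207, 196]
194 [137, 137, 135, 135, 136, 136, 135, 121, 255, 248, 244, 245, 247, 255, 142, 87, 91, 90, 94, 91, 92, 86, 145, 140, 139, 132, 139, 139, 137, 137, 138, 138, 138, 140, 136, 138, 143, 147, 87, 120, 255, 250, 249, 232, 229, 248, 246, 245, 245, 245, 245, 245, 245, 244, 245, 250, 255, 64, 72, 72, 200, 188]
200 [133, 134, 133, 133, 134, 136, 134, 119, 255, 248, 244, 244, 247, 255, 156, 90, 54, 52, 54, 52, 54, 55, 53, 55, 54, 54, 54, 55, 56, 56, 56, 56, 55, 59, 56, 57, 59, 55, 52, 51, 202, 193, 195, 156, 137, 195, 195, 193, 182, 251, 246, 245, 244, 245, 245, 251, 255, 56, 102, 158, 202, 194]
206 [132, 132, 131, 134, 141, 108, 90, 75, 255, 250, 246, 250, 197, 192, 132, 46, 46, 53, 52, 52, 53, 52, 53, 54, 52, 55, 52, 51, 51, 53, 54, 52, 55, 54, 53, 54, 55, 54, 56, 46, 60, 204, 198, 110, 145, 200, 196, 193, 191, 190, 191, 184, 254, 248, 246, 252, 255, 52, 64, 87, 207, 197]
237.5 [  5.9 -16.3 118.3]
244.5 [  5.9 -10.1 118.3]
270 [  5.8  12.4 118.3]
274.5 [  5.8  16.4 118.3]
288.5 [  5.8  28.8 118.3]
[99, 132, 152, 145, 145, 143, 145, 144, 147, 130, 115, 115, 115, 115, 110, 131, 255, 249, 245, 245, 250, 255, 56, 143, 145, 143, 143, 141, 144, 140]
[np.float64(28.1), np.float64(23.7), np.float64(17.5)]
```

The gap runs from −10.1 to +12.3 mm in tool y, so its middle is +1 mm. The rib edge is 18 mm from the axis in tool x, which is exactly right. Descending with a +1 mm correction.

Call:
{"fn": "step_arm", "kwargs": {"commands": [{"travel":[0,0.001,0.015],"turn":[0,0,0]},{"travel":[0,0.001,0.03],"turn":[0,0,0]},{"travel":[0,0.001,0.042],"turn":[0,0,0]},{"travel":[0,0.001,0.042],"turn":[0,0,0]},{"travel":[0,0.001,0.042],"turn":[0,0,0]}]}}

```text
time: 5.65
position: [0.5456, 0.3372, 0.1236]
tool_rot: [-2.355, -2.079, 0.002]
ft_force: [-0.5, -0.2, -1.2]
grip_width: 0.183
grip_force: 25.0
```

Call:
{"fn": "step_arm", "kwargs": {"commands": [{"travel":[0,0,0.007],"turn":[0,0,0]},{"travel":[0,0,0.014],"turn":[0,0,0]},{"travel":[0,0,0.021],"turn":[0,0,0]},{"travel":[0,0,0.028],"turn":[0,0,0]},{"travel":[0,0,0.028],"turn":[0,0,0]}]}}

```text
time: 6.15
position: [0.5452, 0.337, 0.095]
tool_rot: [2.355, 2.079, -0.003]
ft_force: [-0.9, -0.3, -1.3]
grip_width: 0.182
grip_force: 25.0
```

Call:
{"fn": "step_arm", "kwargs": {"commands": [{"travel":[0,0,0.005],"turn":[0,0,0]},{"travel":[0,0,0.01],"turn":[0,0,0]},{"travel":[0,0,0.015],"turn":[0,0,0]},{"travel":[0,0,0.019],"turn":[0,0,0]},{"travel":[0,0,0.019],"turn":[0,0,0]}]}}

```text
time: 6.65
position: [0.5457, 0.337, 0.0765]
tool_rot: [2.355, 2.079, -0.002]
ft_force: [0.5, 0.4, -1.0]
grip_width: 0.184
grip_force: 25.0
```

Call:
{"fn": "step_arm", "kwargs": {"commands": [{"travel":[0,0,0.001],"turn":[0,0,0]},{"travel":[0,0,0.0015],"turn":[0,0,0]},{"travel":[0,0,0.0015],"turn":[0,0,0]}]}}

```text
time: 6.95
position: [0.5459, 0.3375, 0.076]
tool_rot: [-2.355, -2.079, -0.0]
ft_force: [-1.1, -0.1, -0.2]
grip_width: 0.184
grip_force: 25.0
```

Call:
{"fn": "step_arm", "kwargs": {"commands": [{"travel":[0,0,0.0005],"turn":[0,0,0]},{"travel":[0,0,0.001],"turn":[0,0,0]},{"travel":[0,0,0.001],"turn":[0,0,0]}]}}

```text
time: 7.25
position: [0.546, 0.3377, 0.0751]
tool_rot: [-2.355, -2.079, -0.001]
ft_force: [-2.1, 0.1, -0.2]
grip_width: 0.179
grip_force: 25.0
```

Call:
{"fn": "step_arm", "kwargs": {"commands": [{"travel":[0,0,0.0005],"turn":[0,0,0]},{"travel":[0,0,0.001],"turn":[0,0,0]},{"travel":[0,0,0.001],"turn":[0,0,0]}]}}

```text
time: 7.55
position: [0.5459, 0.3376, 0.0741]
tool_rot: [-2.355, -2.079, -0.0]
ft_force: [-1.2, -0.0, 1.0]
grip_width: 0.182
grip_force: 25.0
```

Call:
{"fn": "step_arm", "kwargs": {"commands": [{"travel":[0,0,0.0005],"turn":[0,0,0]},{"travel":[0,0,0.001],"turn":[0,0,0]},{"travel":[0,0,0.001],"turn":[0,0,0]}]}}

```text
time: 7.85
position: [0.5459, 0.3376, 0.074]
tool_rot: [-2.355, -2.079, -0.001]
ft_force: [-3.5, -1.2, 5.8]
grip_width: 0.184
grip_force: 25.0
```

Contact with the base is felt at the expected height, so I'm releasing.

Call:
{"fn": "step_arm", "kwargs": {"commands": [{"travel":[0,0,0],"turn":[0,0,0]},{"travel":[0,0,0],"turn":[0,0,0]},{"travel":[0,0,0],"turn":[0,0,0]},{"travel":[0,0,0],"turn":[0,0,0]},{"travel":[0,0,0],"turn":[0,0,0]}], "gripper": 0.4}}

```text
time: 8.35
position: [0.5461, 0.3373, 0.0728]
tool_rot: [2.355, 2.079, 0.0]
ft_force: [-0.1, 0.8, -0.0]
grip_width: 0.392
grip_force: 0.0
```

Call:
{"fn": "step_arm", "kwargs": {"commands": [{"travel":[0,0,-0.02],"turn":[0,0,0]},{"travel":[0,0,-0.045],"turn":[0,0,0]},{"travel":[0,0,-0.07],"turn":[0,0,0]},{"travel":[0,0,-0.1],"turn":[0,0,0]},{"travel":[0,0,-0.1],"turn":[0,0,0]}]}}

```text
time: 8.85
position: [0.5485, 0.339, 0.1782]
tool_rot: [2.355, 2.078, 0.014]
ft_force: [1.0, 0.3, 1.0]
grip_width: 0.395
grip_force: 0.0
```

Run:
```python
from h import *
s=ctrl.get_state();print(s['time'],s['position'],s['grip_width'],s['ft_force'],s['joint_positions'].round(2));np.save('s6.npy',s,allow_pickle=True)
w=ctrl.get_image('wrist')[:,:,::-1];cv2.imwrite('pics/w6.png',w);c=cam('wrist',s)
print(proj(c,[.5474,.3370,.088]))
im=ctrl.get_image('scene')[:,:,::-1]
cv2.imwrite('pics/v6.png',np.hstack([cv2.resize(im[130:250,160:290],None,fx=3,fy=3,interpolation=2),cv2.resize(w[120:240,190:326],None,fx=3,fy=3,interpolation=2)]))
# push approach: fingers at stand x=-62, y=0; tool -x along stand +x
yaw=np.radians(-7.1);ex=np.array([np.cos(yaw),np.sin(yaw),0]);o=np.array([.5144,.2988,0])
print('pad',o-.04*ex,'approach',o-.075*ex)
```

```text
8.85 [0.54847945 0.33895694 0.17817505] 0.39464251319054316 [1.0031014  0.28283695 1.039812  ] [-0.64  0.33  0.05  1.55 -0.02  1.25 -0.71]
[254.00860143 207.99755872]
pad [0.47470672 0.30374406 0.        ] approach [0.4399751  0.30807011 0.        ]
```

View pics/v6.png

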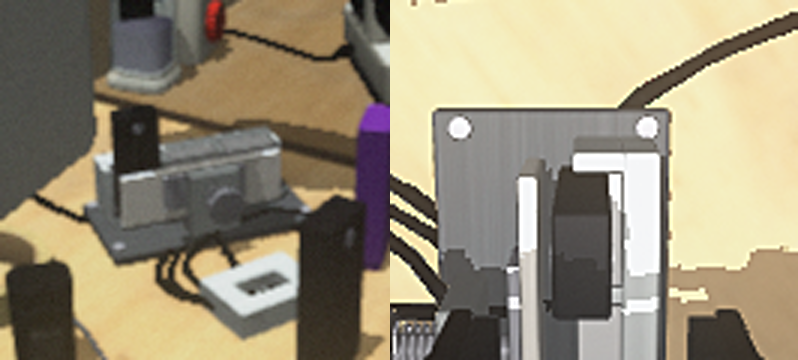

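The spacer stands upright and square in the wide gap (top face at crop px 555–610 × 170–315), released, with the tile open. Before pushing, I check the purple bar's position and height against the gripper body.

Run:
```python
from h import *
S=cam('scene');b=onz(S,(282.5,219),0);print('purple base corner',b.round(3))
for h in(.09,.1,.11,.12,.13):print(h,proj(S,[b[0],b[1],h]).round(1))
for k,roi in((1,(150,50,215,120)),(2,(100,80,200,170))):
    s=np.load(f's{k}.npy',allow_pickle=True).item();w=cam('wrist',s);im=cv2.imread(f'pics/w{k}.png')
    hsv=cv2.cvtColor(im,40);m=(((hsv[...,0]>125)&(hsv[...,0]<155)&(hsv[...,1]>80))*255).astype(np.uint8)
    M=np.zeros_like(m);x0,y0,x1,y1=roi;M[y0:y1,x0:x1]=m[y0:y1,x0:x1]
    c=max(cv2.findContours(M,0,1)[0],key=cv2.contourArea);h=cv2.approxPolyDP(cv2.convexHull(c),2,True)[:,0]
    print(k,[(p.tolist(),onz(w,p,0)[:2].round(3).tolist(),onz(w,p,.11)[:2].round(3).tolist()) for p in h])
s=ctrl.get_state();R=Ro.from_rotvec(s['tool_rot']).as_matrix();print('y yaw',np.degrees(np.arctan2(R[1,1],R[0,1])),'shift to approach',totool(s,np.array([.435,.3087,.178])-s['position']))
```

```text
purple base corner [0.413 0.227 0.   ]
0.09 [284.6 178.8]
0.1 [284.8 174. ]
0.11 [285.  169.3]
0.12 [285.3 164.4]
0.13 [285.5 159.5]
1 [([167, 66], [0.375, 0.22], [0.409, 0.229]), ([182, 66], [0.391, 0.235], [0.42, 0.241]), ([198, 78], [0.418, 0.24], [0.442, 0.244]), ([199, 100], [0.44, 0.218], [0.458, 0.227]), ([168, 101], [0.408, 0.184], [0.434, 0.201])]
2 [([192, 112], [0.417, 0.238], [0.434, 0.253]), ([194, 115], [0.421, 0.237], [0.438, 0.252]), ([177, 147], [0.434, 0.189], [0.447, 0.216]), ([159, 148], [0.417, 0.171], [0.435, 0.202]), ([156, 110], [0.381, 0.206], [0.408, 0.228])]
y yaw -7.139102841123289 shift to approach [-0.04256069 -0.10694021 -0.00446878]
```

Purple occupies x 0.41–0.44, y 0.20–0.24 and is 0.11 m tall. I therefore keep the present yaw (body long axis along stand x) and push with the closed fingers' back along tool +y. The body bottom at 0.10 m then clears the spacer (0.088), and purple lies outside its path.

Call:
{"fn": "step_arm", "kwargs": {"commands": [{"travel":[-0.008,-0.02,0],"turn":[0,0,0]},{"travel":[-0.018,-0.05,0],"turn":[0,0,0]},{"travel":[-0.03,-0.08,0],"turn":[0,0,0]},{"travel":[-0.0425,-0.112,0],"turn":[0,0,0]},{"travel":[-0.0425,-0.112,0],"turn":[0,0,0]}], "gripper": 0, "force": 60}}

```text
time: 9.45
position: [0.4247, 0.3082, 0.1711]
tool_rot: [-2.351, -2.082, 0.008]
ft_force: [0.4, 0.7, -0.7]
grip_width: 0.046
grip_force: 0.0
```

Call:
{"fn": "step_arm", "kwargs": {"commands": [{"travel":[0,0,0],"turn":[0,0,0]},{"travel":[0,0,0],"turn":[0,0,0]},{"travel":[0,0,0],"turn":[0,0,0]},{"travel":[0,0,0],"turn":[0,0,0]}]}}

```text
time: 9.85
position: [0.4303, 0.3091, 0.1727]
tool_rot: [2.356, 2.078, -0.0]
ft_force: [0.3, 0.0, -0.2]
grip_width: 0.005
grip_force: 0.0
```

Run:
```python
from h import *
s=ctrl.get_state();print(s['time'],s['position'],s['grip_width'],s['grip_force'],s['ft_force'])
R=Ro.from_rotvec(s['tool_rot']).as_matrix();print('y yaw',np.degrees(np.arctan2(R[1,1],R[0,1])),R[:,2].round(4),'shift',totool(s,np.array([.4301,.3093,.046])-s['position']))
```

```text
9.85 [0.43031701 0.30912649 0.17265919] 0.0053068521143640295 0.0 [ 0.29086942  0.0147194  -0.24652657]
y yaw -7.181974495117234 [-1.e-04 -3.e-04 -1.e+00] shift [ 0.00018497 -0.00023035  0.12665915]
```

Call:
{"fn": "step_arm", "kwargs": {"commands": [{"travel":[0,0.017,0.02],"turn":[0,0,0]},{"travel":[0,0.017,0.05],"turn":[0,0,0]},{"travel":[0,0.017,0.08],"turn":[0,0,0]},{"travel":[0,0.017,0.105],"turn":[0,0,0]},{"travel":[0,0.017,0.105],"turn":[0,0,0]}]}}

```text
time: 10.35
position: [0.4444, 0.3051, 0.0642]
tool_rot: [-2.356, -2.078, 0.012]
ft_force: [-0.2, -0.3, 0.0]
grip_width: 0.006
grip_force: 0.0
```

Call:
{"fn": "step_arm", "kwargs": {"commands": [{"travel":[0,0,0.01],"turn":[0,0,0]},{"travel":[0,0,0.02],"turn":[0,0,0]},{"travel":[0,0,0.02],"turn":[0,0,0]},{"travel":[0,0,0.02],"turn":[0,0,0]}]}}

```text
time: 10.75
position: [0.4467, 0.3073, 0.0484]
tool_rot: [2.355, 2.079, 0.001]
ft_force: [-0.2, 0.2, -0.3]
grip_width: 0.009
grip_force: 0.0
```

Call:
{"fn": "step_arm", "kwargs": {"commands": [{"travel":[0,0.003,0],"turn":[0,0,0]},{"travel":[0,0.006,0],"turn":[0,0,0]},{"travel":[0,0.009,0],"turn":[0,0,0]},{"travel":[0,0.009,0],"turn":[0,0,0]}]}}

```text
time: 11.15
position: [0.4562, 0.3058, 0.0483]
tool_rot: [2.356, 2.078, 0.001]
ft_force: [-0.3, 0.1, -0.7]
grip_width: 0.002
grip_force: 0.0
```

Call:
{"fn": "step_arm", "kwargs": {"commands": [{"travel":[0,0.001,0],"turn":[0,0,0]},{"travel":[0,0.002,0],"turn":[0,0,0]},{"travel":[0,0.003,0],"turn":[0,0,0]},{"travel":[0,0.003,0],"turn":[0,0,0]}]}}

```text
time: 11.55
position: [0.4585, 0.3055, 0.048]
tool_rot: [2.355, 2.079, 0.0]
ft_force: [0.4, -0.0, -0.4]
grip_width: 0.004
grip_force: 0.0
```

Call:
{"fn": "step_arm", "kwargs": {"commands": [{"travel":[0,0.001,0],"turn":[0,0,0]},{"travel":[0,0.002,0],"turn":[0,0,0]},{"travel":[0,0.003,0],"turn":[0,0,0]},{"travel":[0,0.003,0],"turn":[0,0,0]}]}}

```text
time: 11.95
position: [0.4615, 0.3051, 0.048]
tool_rot: [2.355, 2.079, 0.0]
ft_force: [-0.7, -0.1, 0.0]
grip_width: 0.004
grip_force: 0.0
```

Call:
{"fn": "step_arm", "kwargs": {"commands": [{"travel":[0,0.001,0],"turn":[0,0,0]},{"travel":[0,0.002,0],"turn":[0,0,0]},{"travel":[0,0.002,0],"turn":[0,0,0]}]}}

```text
time: 12.25
position: [0.4635, 0.3049, 0.048]
tool_rot: [2.355, 2.079, 0.0]
ft_force: [-0.1, 0.4, 0.1]
grip_width: 0.004
grip_force: 0.0
```

Call:
{"fn": "step_arm", "kwargs": {"commands": [{"travel":[0,0.001,0],"turn":[0,0,0]},{"travel":[0,0.002,0],"turn":[0,0,0]},{"travel":[0,0.002,0],"turn":[0,0,0]}]}}

```text
time: 12.55
position: [0.4644, 0.3048, 0.0479]
tool_rot: [-2.354, -2.079, 0.002]
ft_force: [-3.4, -0.2, 2.3]
grip_width: 0.005
grip_force: 1.7
```

Contact is made at the spring preload (3.4 N). Continuing about 6 mm, with small steps at the end.

Call:
{"fn": "step_arm", "kwargs": {"commands": [{"travel":[0,0.001,0],"turn":[0,0,0]},{"travel":[0,0.002,0],"turn":[0,0,0]},{"travel":[0,0.002,0],"turn":[0,0,0]}]}}

```text
time: 12.85
position: [0.4669, 0.3046, 0.0479]
tool_rot: [-2.355, -2.079, 0.001]
ft_force: [-3.7, -0.3, 2.0]
grip_width: 0.008
grip_force: 2.2
```

Call:
{"fn": "step_arm", "kwargs": {"commands": [{"travel":[0,0.001,0],"turn":[0,0,0]},{"travel":[0,0.002,0],"turn":[0,0,0]},{"travel":[0,0.002,0],"turn":[0,0,0]}]}}

```text
time: 13.15
position: [0.469, 0.3043, 0.0479]
tool_rot: [-2.355, -2.079, 0.001]
ft_force: [-5.4, 0.3, 2.2]
grip_width: 0.008
grip_force: 2.6
```

Call:
{"fn": "step_arm", "kwargs": {"commands": [{"travel":[0,0.001,0],"turn":[0,0,0]},{"travel":[0,0.001,0],"turn":[0,0,0]}]}}

```text
time: 13.35
position: [0.4699, 0.3042, 0.0479]
tool_rot: [-2.355, -2.079, 0.001]
ft_force: [-5.4, 0.1, 3.6]
grip_width: 0.009
grip_force: 2.7
```

Call:
{"fn": "step_arm", "kwargs": {"commands": [{"travel":[0,0.0005,0],"turn":[0,0,0]},{"travel":[0,0.0005,0],"turn":[0,0,0]}]}}

```text
time: 13.55
position: [0.4701, 0.3041, 0.0478]
tool_rot: [-2.355, -2.079, 0.002]
ft_force: [-5.9, -0.1, 4.1]
grip_width: 0.007
grip_force: 3.0
```

Call:
{"fn": "step_arm", "kwargs": {"commands": [{"travel":[0,0.0005,0],"turn":[0,0,0]},{"travel":[0,0.0005,0],"turn":[0,0,0]}]}}

```text
time: 13.75
position: [0.4701, 0.3042, 0.0479]
tool_rot: [-2.354, -2.079, 0.003]
ft_force: [-7.0, 0.3, 4.0]
grip_width: -0.0
grip_force: 3.5
```

Call:
{"fn": "step_arm", "kwargs": {"commands": [{"travel":[0,0.0005,0],"turn":[0,0,0]},{"travel":[0,0.0005,0],"turn":[0,0,0]}]}}

```text
time: 13.95
position: [0.4701, 0.3041, 0.0478]
tool_rot: [-2.354, -2.078, 0.004]
ft_force: [-8.1, -0.2, 5.5]
grip_width: 0.006
grip_force: 4.1
```

The tile has stopped after about 6 mm of travel and the force now rises, so it is flush against the spacer. Building up to about 14 N.

Call:
{"fn": "step_arm", "kwargs": {"commands": [{"travel":[0,0.0005,0],"turn":[0,0,0]},{"travel":[0,0.001,0],"turn":[0,0,0]},{"travel":[0,0.001,0],"turn":[0,0,0]}]}}

```text
time: 14.25
position: [0.4701, 0.3041, 0.0478]
tool_rot: [-2.353, -2.078, 0.006]
ft_force: [-11.2, 0.6, 6.8]
grip_width: 0.003
grip_force: 5.2
```

Call:
{"fn": "step_arm", "kwargs": {"commands": [{"travel":[0,0.0005,0],"turn":[0,0,0]},{"travel":[0,0.001,0],"turn":[0,0,0]},{"travel":[0,0.001,0],"turn":[0,0,0]}]}}

```text
time: 14.55
position: [0.4702, 0.3041, 0.0478]
tool_rot: [-2.352, -2.078, 0.009]
ft_force: [-12.7, 0.1, 10.0]
grip_width: 0.003
grip_force: 6.4
```

Call:
{"fn": "step_arm", "kwargs": {"commands": [{"travel":[0,0.0005,0],"turn":[0,0,0]},{"travel":[0,0.001,0],"turn":[0,0,0]},{"travel":[0,0.001,0],"turn":[0,0,0]},{"travel":[0,0.001,0],"turn":[0,0,0]}]}}

```text
time: 14.95
position: [0.4702, 0.3041, 0.0479]
tool_rot: [-2.351, -2.078, 0.011]
ft_force: [-16.0, -0.8, 10.1]
grip_width: 0.006
grip_force: 7.5
```

Run:
```python
from h import *
s=ctrl.get_state();print(s['time'],s['position'],s['ft_force'])
im=ctrl.get_image('scene')[:,:,::-1];t=ctrl.get_image('top')[:,:,::-1];w=ctrl.get_image('wrist')[:,:,::-1]
cv2.imwrite('pics/v7.png',np.hstack([cv2.resize(im[130:250,160:290],None,fx=3,fy=3,interpolation=2),cv2.resize(w[60:240,170:512],(400,360),interpolation=2)]))
```

```text
14.95 [0.47020623 0.30412344 0.04785238] [-16.00482484  -0.84483902  10.07977516]
```

View pics/v7.png

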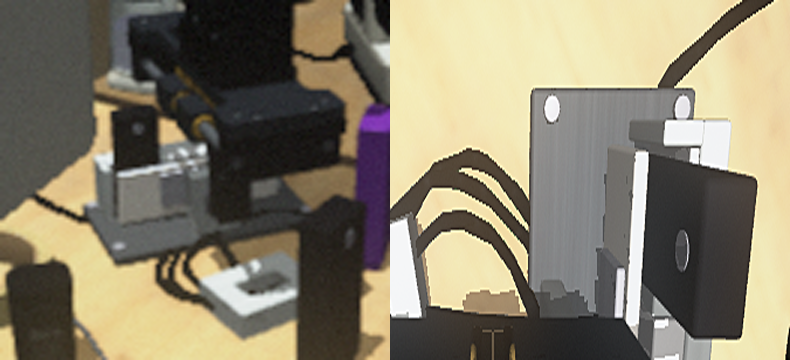

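The final view shows the tile flush against the upright spacer (crop px 640, 150–320). The gripper body is clear of it, and the steady push is about 16 N. Handing in.

```bash
python3 -c "
from bench import ctrl
print(ctrl.close_job())"
```

```text
the job is handed in; nothing more can be done
None
```

I put the spacer in the wide gap (stand y = +42 mm) and let go of it. I then handed the job in with the pad held at about 16 N and the tile looking flush against the spacer, but the interface returned no verdict.

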